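# Dock the power-module carrier and latch it

### The job

With a fingertip, push the aluminium carrier board along the rails of the blue docking fixture until you feel it drop into the locating notches, then push the red latch round until it lies fully over the board's front edge. Do not pick the board up or tip it, leave the latch open until the board has dropped in, and leave the other things on the bench where they are.

Things in the scene. Friction and masses are not known exactly. Their poses are not given: they have to be found in the camera images.
- fixture: blue docking fixture fixed to the bench. Origin on the bench surface below the centre of the board's final place; z up, +x is the way the board must slide. Base x -240 to +125, y +-70 mm, top 16 mm up. White rails (tops 23 mm up) along x at y = +-28 and +-45 mm. Steel side guides, inner faces at y = +-56.5, tops 40 mm up, x -240 to +70 mm, keep the board straight
- notches (a point): where the board's origin comes to lie: fixture x = 0, y = 0, height of the notch floors, 16 mm up. Each rail has one notch 7 mm deep, 26 mm long, floor orange: inner rails at fixture x = +45, outer ones at x = -45 mm. The feet have 3 mm play each way. The rails run on past the notches, so a board pushed fast can jump them
- carrier: loose aluminium board (0.4 to 0.8 kg) on the rails. Origin: its centre, level with the feet's undersides; axes along the fixture's. Plate 130 (x) x 110 x 8 mm, 10 to 18 mm above origin; white power module x -45 to +17, y +-27 mm, top 45 mm above origin. Feet 20 x 10 x 10 mm at (+45, +-28) and (-45, +-45). Origin 23 mm above the bench on the rails, all feet drop at once to 16 mm in the notches
- push_face (a point): middle of the board's rear edge, at half the plate's thickness: 65 mm behind the board's origin (its -x) and 14 mm above it. The place to push, towards +x. Above the plate an upright lip 100 mm wide, flush with this edge, rises to 42 mm above the board's origin. Starts 95 to 160 mm short of its final place; sliding takes about 2 to 10 N
- latch (a joint): angle of the red latch, rad. 0: bar along the fixture's +y (open); grows counter-clockwise from above; 1.57 (stop): along the fixture's -x, fully over the board's front edge. Starts -0.35 to 0.2; stays where left; 1 to 3 N at the post. Bar 16 mm wide, reaches 50 mm from the pivot, 36.5 to 44.5 mm up: it clears a board that has dropped in (top 34 mm), not one on the rails (41 mm)
- latch_pivot (a point): the latch's upright pivot axis, at the bar's top, 44.5 mm up; fixture x = +95, y = 0 mm
- latch_post (a point): half-way up the black upright post on the latch, 14 mm across, 42 mm from the pivot; the post stands 44.5 to 74.5 mm above the bench, this point is 59.5 mm up
- cell_a: yellow battery cell standing on end, 26 mm across, 65 mm tall, beside the fixture on its +y side; origin under its centre. Leave alone
- cell_b: second such yellow cell, on the fixture's -y side. Leave alone
- tape: roll of grey tape lying flat, 104 mm across, 48 mm tall; origin under its centre. Leave alone
- driver: red-handled screwdriver lying on the bench. Leave alone
- cutters: red-handled side cutters lying on the bench, 140 mm long. Leave alone
- meter: red hand-held multimeter lying on its back, 150 x 75 x 34 mm; origin under its centre. Leave alone
- module: spare white power module, 62 x 54 x 24 mm, on the bench; origin under its centre. Leave alone
Not all that is in view belongs to the job. Leave any orange, purple or yellow look-alike of the carrier alone.

How it is judged (in metres and radians):
On the way:
1. the board has dropped into the notches while the latch is still open (z of carrier in the frame of fixture between 0.0135 and 0.0185 m and x of carrier in the frame of fixture between -0.006 and 0.006 m and angle between carrier's own z axis and vertical below 0.04 rad and value of joint latch below 0.6 rad), for 0.2 s.
At the end, for the whole second after the job is handed in: The board lies level in the notches (within 6 mm of its seat along the rails, no more than 2.5 mm above the notch floors), the latch is turned past 1.35 rad over its front edge, and both are at rest (z of carrier in the frame of fixture between 0.0135 and 0.0185 m and x of carrier in the frame of fixture between -0.006 and 0.006 m and angle between carrier's own z axis and vertical below 0.04 rad and value of joint latch above 1.35 rad and linear speed of carrier below 0.02 m/s and velocity of joint latch between -0.05 and 0.05 rad/s); the robot touches nothing.
It fails at once if the board is lifted more than 12 mm off the rails (z of carrier in the frame of fixture above 0.035 m).
It fails at once if the board is tipped by more than 0.25 rad (angle between carrier's own z axis and vertical above 0.25 rad).
It fails at once if the latch is swung over (past 0.8 rad) before the board has dropped in (value of joint latch above 0.8 rad and z of carrier in the frame of fixture above 0.0205 m).
It fails at once if one of the other things on the bench is moved by more than 30 mm (distance of any of cell_a, cell_b, tape, driver, cutters, meter, module from where it was at the start of the episode above 0.03 m).
It also fails if it takes over 50 s, if anything falls off the work surface, if the arm or the gripper's body presses on something with over 40 N, if the wrist force passes 120 N, or if a joint passes its speed limit or range.

### The arm

A 7-joint arm with a two-finger parallel gripper is mounted at the origin on the work surface. World frame = base frame: x ahead of the robot, y to its left, z up, the work surface at z = 0. Lengths are in m, angles in degrees, forces in N, time in s.
With the tool pointing down it reaches from about 0.35 to 0.775 m from the base axis. Payload 3.1 kg.
Tool frame: the origin (TCP) lies on the centre line of the jaws, within the pads' length; the fingertips stand 17 mm ahead of it and the grasp point (between the pads) lies 2 mm behind it (robot.tip_reach is the distance from the TCP to the fingertips, in m); z points along the fingers, y is the line along which they close (so a half turn about z gives the same grasp; the last joint's range is limited). The gripper opens to 85 mm and grips with 20 to 120 N. Pads are 22 mm wide; open, the fingers measure 114 mm over their backs; the gripper's body (76 mm by 85 mm) begins 54 mm behind the grasp point. The pads swing forward as they close: fully open they stand 13 mm farther back than shut.
Start: joints at [-2.389, 17.813, 0.802, 86.603, -0.252, 75.585, -1.558], TCP at [0.55, 0, 0.248] pointing down, gripper open.
Joint ranges: [-154.91, 154.91], [-16.99, 109.72], [-72.82, 74.43], [7.12, 147.25], [-82.49, 262.49], [11.32, 116.49], [-174.64, 174.64]. Speed limits (degrees/s): [159.86, 159.86, 180, 180, 180, 180, 180].

### API

Orientations are given as [roll, pitch, yaw] about the fixed x, y, z axes, in that order (R = Rz(yaw) Ry(pitch) Rx(roll)).
In Python, from station import robot, fingers, vision, workorder, recognise gives the robot as it stands. Calls block until the motion is done:
- robot.move_to(position, orientation): joint-space move of the TCP to a pose.
- robot.line_to(position, orientation=None, velocity=0.15, f_stop=None): straight line of the TCP; orientation=None keeps the orientation; velocity is the mean speed in m/s. With f_stop (N) it stops when the force on the tool has changed by that much, and returns True; else False.
- robot.move_j(angles): joint-space move.
- fingers.gripper_to(opening, force=None): opening from 0.0 (shut) to 1.0 (fully open); force is the grip in N (None keeps the last); returns when the fingers have stopped.
- robot.pause(seconds).
- robot.inverse_kinematics(position, orientation): joint angles nearest the present ones, or None.
- vision.grab_frame(name): name is "scene" or "side" or "wrist"; returns the picture (420x560x3 uint8, red, green, blue); there is no depth.
- vision.calibration(name): a dict with "mtx" (3x3 intrinsics, pixels), "extrinsics" (4x4, takes a point from world to camera coordinates); the wrist camera has in their place "T_tool_cam" (4x4, takes a point from camera to tool coordinates, whose origin is the TCP and whose axes are the flange's). Camera axes: x right, y up, looking along -z (the intrinsics and any distortion apply to the point x, -y, -z); pixel columns grow to the right and rows downward; lengths in m; the calibration is good to about 2 mm. A picture is of the moment at which its call begins: read the wrist's pose just before it. calibration takes no time and is no camera call.
A pose or a line that the arm cannot do raises robot.PlanningError and nothing moves.
- workorder.close_job(): hands the job in; it is judged then, once.
Trained networks look in the newest picture that a camera, given by its name, has taken for a name from the list of things; names that differ only in an ending like _2 or _b are one class to them, and where a whole thing is asked for, a point or a joint stands for the part that bears it (a point fixed in the world has none). Each returns a list of dicts, best first, with "p" (0 to 1); they miss things now and then, are a little off and sometimes report something else, mostly with a low value. They report only what shows in the picture. A call takes as long as a camera call. They do not tell look-alikes from the thing itself.
- recognise(label, camera): "rect" ([centre column, centre row, width, height] in pixels, round what is visible of it).
Readings, each from a call of its own:
- robot.current_time_s(): time.
- robot.current_joint_positions(): joint angles.
- robot.current_dq(): joint speeds.
- robot.current_joint_torque(): joint torques, N m.
- robot.current_tool_pos(): TCP position.
- robot.current_eef_rot(): TCP orientation.
- robot.current_contact_force(): force on the tool from outside, world axes, zero at the start.
- robot.current_torque(): the same for the moment, N m.
- robot.current_finger_gap(): opening from 0.0 (shut) to 1.0 (fully open).
- robot.current_gripper_force(): force on a finger pad.
Only numpy, scipy, OpenCV 4.12 (cv2) and the standard library are available. Lean on these libraries where they do the work, as an engineer would, in place of code of your own. Each camera call takes 0.05 s, during which the arm holds its last target. There are 200 camera calls.

## Working session

There is one attempt and no reset: what is moved stays moved. The work goes in short steps, each a Python script; the robot and the scene stay as the last script left them, time stands still between calls to the robot, and variables do not carry over. Pictures are saved under pics/ and viewed, at most 10 in all, crops included, and the job is handed in when it is done.

```bash
mkdir -p pics; python3 - <<'E'
from station import robot, fingers, vision, recognise
import cv2, numpy as np
for n in("scene","side"):
    cv2.imwrite(f"pics/{n}0.png",vision.grab_frame(n)[:,:,::-1])
    c=vision.calibration(n); print(n,{k:np.round(v,4).tolist() if k in("mtx","extrinsics") else v for k,v in c.items()})
    for l in("fixture","carrier","latch","latch_post"):
        print(l,[(np.round(d["rect"]).tolist(),round(d["p"],2)) for d in recognise(l,n)])
print(vision.calibration("wrist"), robot.current_time_s())
E
```

```text
scene {'mtx': [[531.6814, 0.0, 277.6543], [0.0, 531.6814, 214.8933], [0.0, 0.0, 1.0]], 'extrinsics': [[-0.0266, 0.9996, -0.0042, 0.1018], [-0.8512, -0.0204, 0.5244, 0.3834], [0.5241, 0.0175, 0.8514, -2.1017], [0.0, 0.0, 0.0, 1.0]]}
fixture [([286.0, 240.0, 111.0, 51.0], 0.71)]
carrier [([132.0, 204.0, 48.0, 35.0], 0.9), ([247.0, 180.0, 35.0, 36.0], 0.85), ([338.0, 190.0, 38.0, 28.0], 0.82), ([272.0, 230.0, 40.0, 30.0], 0.75)]
latch []
latch_post [([334.0, 232.0, 5.0, 21.0], 0.65)]
side {'mtx': [[467.586, 0.0, 273.5773], [0.0, 467.586, 205.7539], [0.0, 0.0, 1.0]], 'extrinsics': [[0.8702, -0.4927, -0.0059, -0.4941], [0.2584, 0.4462, 0.8568, -0.1394], [-0.4195, -0.7471, 0.5156, -1.1046], [0.0, 0.0, 0.0, 1.0]]}
fixture [([282.0, 213.0, 92.0, 92.0], 0.59)]
carrier [([182.0, 203.0, 61.0, 33.0], 0.89), ([226.0, 268.0, 71.0, 45.0], 0.81), ([141.0, 170.0, 44.0, 29.0], 0.79), ([287.0, 214.0, 61.0, 35.0], 0.77), ([375.0, 368.0, 88.0, 78.0], 0.62)]
latch [([252.0, 175.0, 20.0, 10.0], 0.46)]
latch_post [([251.0, 173.0, 21.0, 11.0], 0.49), ([286.0, 215.0, 57.0, 30.0], 0.39)]
{'mtx': array([[375.84730251,   0.        , 279.81392754],
       [  0.        , 375.84730251, 213.79944924],
       [  0.        ,   0.        ,   1.        ]]), 'T_tool_cam': array([[-6.20552997e-04,  9.61961193e-01,  2.73185428e-01,
         6.91878796e-02],
       [ 9.99998528e-01,  1.03398968e-03, -1.36942100e-03,
         1.30404117e-03],
       [-1.59980077e-03,  2.73184176e-01, -9.61960418e-01,
        -1.25403589e-01],
       [ 0.00000000e+00,  0.00000000e+00,  0.00000000e+00,
         1.00000000e+00]])} 0.5
```

```bash
python3 - <<'E'
import cv2
a=cv2.imread("pics/scene0.png")[140:300,90:390]; b=cv2.imread("pics/side0.png")[130:330,110:410]
cv2.imwrite("pics/scene_c.png",cv2.resize(a,(800,427),interpolation=3)); cv2.imwrite("pics/side_c.png",cv2.resize(b,(800,533),interpolation=3))
E
```

```text
(no output)
```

View pics/scene_c.png

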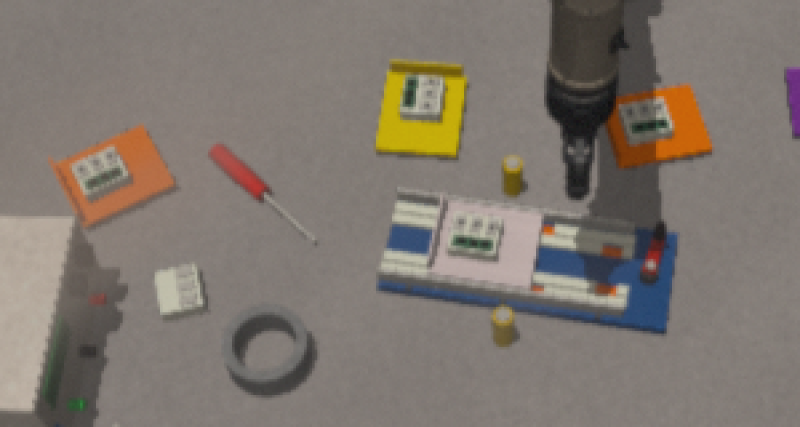

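View pics/side_c.png

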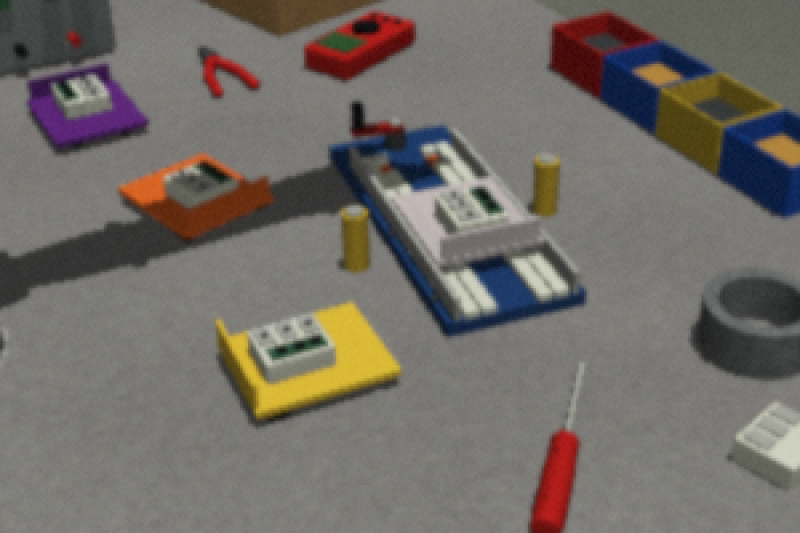

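Scene view: the candidates for the carrier are silver (268,230) in the blue fixture, orange (132,204) and (338,190), yellow (247,180) and purple at the right edge. I choose the silver board between the rails. Its lip faces the rear (left), and the latch is at about (334,235). Next I fit the fixture pose and look from above with the wrist camera.

```bash
cat > h.py <<'E'
from station import robot, fingers, vision, recognise, workorder
import cv2, numpy as np
from scipy.optimize import least_squares
from scipy.spatial.transform import Rotation as Ro
def cam(n,pos=None,rot=None):
    c=vision.calibration(n)
    if n!="wrist": return c["mtx"],np.array(c["extrinsics"])
    T=np.eye(4);T[:3,:3]=Ro.from_euler("xyz",rot,degrees=True).as_matrix();T[:3,3]=pos
    return c["mtx"],np.linalg.inv(T@c["T_tool_cam"])
def proj(P,K,E):
    q=np.c_[P,np.ones(len(P))]@E.T; q=q[:,:3]*[1,-1,-1]; q=q@np.array(K).T; return q[:,:2]/q[:,2:]
def f2w(p,P):
    P=np.array(P,float)*1e-3;c,s=np.cos(p[2]),np.sin(p[2])
    return np.c_[p[0]+c*P[:,0]-s*P[:,1],p[1]+s*P[:,0]+c*P[:,1],P[:,2]]
def fit(P,uv,K,E,p0):
    r=least_squares(lambda p:(proj(f2w(p,P),K,E)-uv).ravel(),p0,loss="soft_l1");return r.x,proj(f2w(r.x,P),K,E)-uv
E
python3 - <<'E'
from h import *
print("cal keys",vision.calibration("scene").keys())
K,E=cam("scene")
uv=np.array([[677,233],[667,325],[379,284]])/2.667+[90,140]
p,r=fit([[125,70,16],[125,-70,16],[-240,-70,16]],uv,K,E,[.6,0,1.5]); print(p,np.degrees(p[2]),r)
K,E=cam("side")
uv=np.array([[331,147],[450,127],[584,291],[449,325]])/2.667+[110,130]
p2,r=fit([[125,70,16],[125,-70,16],[-240,-70,16],[-240,70,16]],uv,K,E,p); print(p2,np.degrees(p2[2]),r)
print(robot.current_eef_rot(),robot.current_tool_pos())
p=(p+p2)/2
c=f2w(p,[[-60,0,0]])[0]; print(c)
yaw=robot.current_eef_rot()[2]
for pos in([c[0]-.03,c[1],.33],[c[0]-.05,c[1],.3]):
    rot=[180,0,0]
    print(robot.inverse_kinematics(pos,rot)); K,E=cam("wrist",pos,rot)
    print(proj(f2w(p,[[125,70,16],[125,-70,16],[-240,-70,16],[-240,70,16]]),K,E).round())
E
```

```text
cal keys dict_keys(['mtx', 'extrinsics'])
[0.55486174 0.0068408  1.43091092] 81.98515666215285 [[ 5.41440183e-01 -1.03829240e+00]
 [ 1.81226091e-04  6.77772553e-01]
 [-5.27730966e-01  4.82265265e-02]]
[ 5.57447977e-01 -9.78110225e-04  1.41414965e+00] 81.02480666229097 [[ 0.2856846  -0.94863507]
 [-0.95405684 -1.20565593]
 [ 1.60168855  0.79349313]
 [-0.58754283  0.21207607]]
[-1.79995866e+02  9.45472209e-04  9.00025710e+01] [5.49983653e-01 3.87655532e-05 2.48247041e-01]
[ 0.54729145 -0.05641038  0.        ]
[ -8.1700104   12.62365084  15.73994275  82.4655878   -3.40989399
  85.37791578 -82.51723589]
[[115. 178.]
 [118.  52.]
 [446. 104.]
 [415. 222.]]
[ -8.29243182  10.60092063  15.34524437  89.00927475  -2.82712363
  80.77066828 -82.74325378]
[[101. 165.]
 [104.  26.]
 [461.  83.]
 [426. 213.]]
```

```bash
python3 - <<'E'
from h import *
p=np.array([.556,.003,np.radians(81.5)])
c=f2w(p,[[-10,0,0]])[0]
fingers.gripper_to(0.0)
robot.move_to([c[0],c[1],.32],[180,0,81.5])
pos,rot=robot.current_tool_pos(),robot.current_eef_rot()
im=vision.grab_frame("wrist"); cv2.imwrite("pics/w1.png",im[:,:,::-1])
np.savez("w1.npz",pos=pos,rot=rot)
for l in("fixture","carrier","latch","latch_post","cell_a"):
    print(l,[(np.round(d["rect"]).tolist(),round(d["p"],2)) for d in recognise(l,"wrist")])
K,E=cam("wrist",pos,rot)
print(proj(f2w(p,[[125,70,16],[125,-70,16],[-240,-70,16],[-240,70,16]]),K,E).round(),robot.current_time_s(),pos,rot)
cv2.imwrite("pics/w1c.png",cv2.resize(im[:,:,::-1],(800,600),interpolation=3))
E
```

```text
fixture [([279.0, 178.0, 136.0, 279.0], 0.95), ([406.0, 384.0, 27.0, 22.0], 0.51)]
carrier [([118.0, 333.0, 114.0, 73.0], 0.9), ([279.0, 253.0, 102.0, 97.0], 0.82), ([69.0, 87.0, 138.0, 155.0], 0.57)]
latch [([256.0, 61.0, 60.0, 28.0], 0.96)]
latch_post [([256.0, 61.0, 63.0, 30.0], 0.58), ([279.0, 179.0, 138.0, 280.0], 0.5)]
cell_a [([186.0, 244.0, 29.0, 37.0], 0.96), ([374.0, 222.0, 35.0, 36.0], 0.84)]
[[210.  43.]
 [342.  43.]
 [330. 343.]
 [224. 343.]] 1.9583 [ 0.55542321 -0.00707314  0.32184258] [ 1.79779997e+02 -3.39775560e-02  8.14809286e+01]
```

View pics/w1c.png

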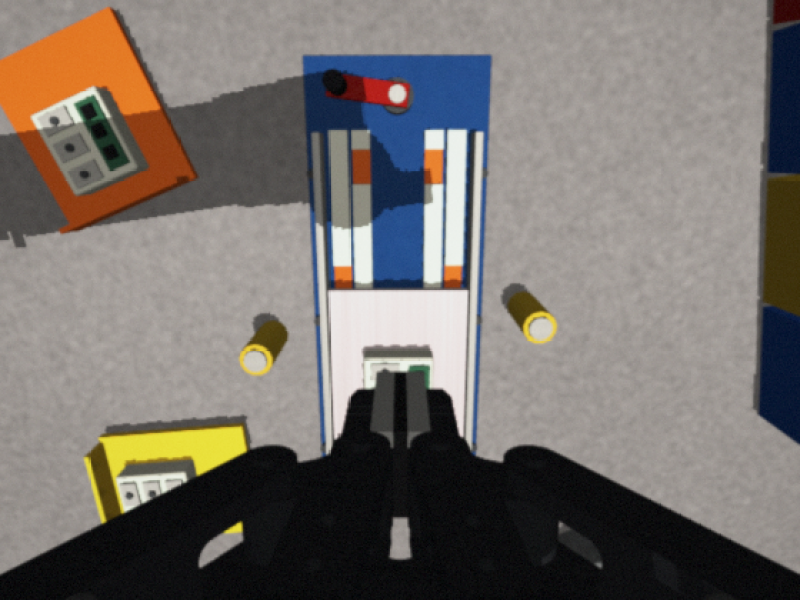

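Wrist view (800x600 crop): base corners (303,55) and (491,55), pivot (398,93), notches (361,150-184) and (433,150-184), board front edge row 289, post top (333,80). The latch is open, and the silver board is the right one.

```bash
python3 - <<'E'
from h import *
d=np.load("w1.npz");K,E=cam("wrist",d["pos"],d["rot"])
s=lambda a:np.array(a,float)/1.42857
P=[[125,70,16],[125,-70,16],[95,0,44.5],[58,28,16],[58,-28,16],[32,28,16],[32,-28,16],[-32,45,16],[-32,-45,16]]
uv=s([[303,55],[491,55],[398,93],[361,150],[433,150],[361,184],[433,184],[343,266],[453,266]])
p,r=fit(P,uv,K,E,[.556,.003,np.radians(81.5)]); print(p,np.degrees(p[2]));print(r.round(1).tolist())
np.save("p.npy",p)
q=least_squares(lambda x:[(proj(f2w(p,[[x[0],0,41]]),K,E)-s([[398,289]]))[0,1]],[-60]).x; print("board x",q-65)
q=least_squares(lambda a:(proj(f2w(p,[[95-42*np.sin(a[0]),42*np.cos(a[0]),74.5]]),K,E)-s([[333,80]])).ravel(),[0.]).x; print("latch",q)
K,E=cam("scene"); print(proj(f2w(p,[[125,70,16],[125,-70,16],[-240,-70,16]]),K,E)-(np.array([[677,233],[667,325],[379,284]])/2.667+[90,140]))
c=f2w(p,[[0,0,0],[-240,0,0],[95,0,0]]);print(c)
for x in(-215,-185,-120,-60):
    w=f2w(p,[[x,0,40]])[0]; print(x,robot.inverse_kinematics(list(w),[180,0,np.degrees(p[2])]))
E
```

```text
[0.55883841 0.00656384 1.4229163 ] 81.52709833372789
[[-0.6, 0.2], [0.7, 0.1], [-0.5, 1.2], [0.0, -0.1], [0.4, -0.2], [0.5, 0.3], [0.1, 0.2], [-0.3, -1.0], [-0.2, -1.2]]
board x [-111.39122781]
latch [-0.1416148]
[[ 0.63838014  0.23438419]
 [-0.24475053  2.00664826]
 [-0.73616757  0.57069919]]
[[ 0.55883841  0.00656384  0.        ]
 [ 0.52347641 -0.23081671  0.        ]
 [ 0.57283586  0.10052698  0.        ]]
-215 [14.44879762 31.11733533  7.0965033  98.88547025 -4.76064545 50.28913321
 15.10536933]
-185 [11.99192389 30.53611119  6.28628526 99.83848462 -4.1738172  49.85140837
 11.63300684]
-120 [  6.55689252  29.80479313   4.55219798 101.00242007  -2.98229936
  49.30919269   3.98149428]
-60 [  1.48870552  29.78038437   2.99412904 100.97472724  -1.96117608
  49.29521486  -3.10561058]
```

```bash
cat >> h.py <<'E'
import os
if os.path.exists("p.npy"): p=np.load("p.npy"); Y=float(np.degrees(p[2]))
def W(x,y,z): return f2w(p,[[x,y,z]])[0].tolist()
def state():
    d=np.array(robot.current_tool_pos())-[p[0],p[1],0];c,s=np.cos(p[2]),np.sin(p[2]);f=robot.current_contact_force()
    return "t %.1f pos %.1f %.1f %.1f F %.1f %.1f %.1f"%(robot.current_time_s(),1e3*(c*d[0]+s*d[1]),1e3*(-s*d[0]+c*d[1]),1e3*d[2],c*f[0]+s*f[1],-s*f[0]+c*f[1],f[2])
E
python3 - <<'E'
from h import *
o=[180,-6,Y]
robot.move_to(W(-216,0,150),o); robot.line_to(W(-216,0,45),velocity=.1); robot.pause(.2); print(state())
im=vision.grab_frame("side"); cv2.imwrite("pics/s2.png",cv2.resize(im[130:330,150:400,::-1],(750,600),interpolation=3))
print(robot.line_to(W(-165,0,45),velocity=.02,f_stop=1.5),state())
E
```

```text
t 4.4 pos -216.2 -0.5 45.6 F -0.2 -0.6 0.6
True t 5.8 pos -189.0 0.4 44.5 F -0.0 -0.2 0.4
```

View pics/s2.png

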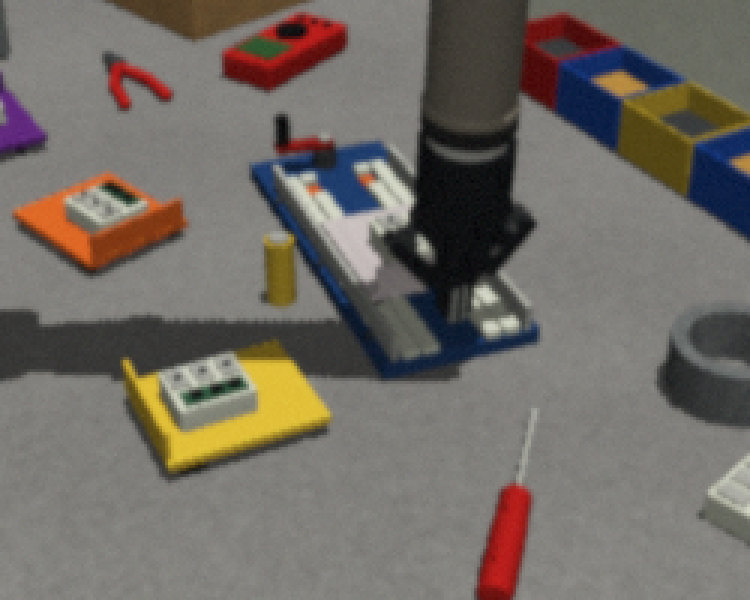

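The side view shows the finger upright behind the board's lip, clear of the rails, with the latch open. Contact was at TCP x = -189, so the board is at about -111, which agrees with the camera. Next I push.

```bash
python3 - <<'E'
from h import *
for x in(-150,-115,-97): print(robot.line_to(W(x,0,45),velocity=.035,f_stop=18),state())
for x in np.arange(-94,-68,3):
    h=robot.line_to(W(x,0,45),velocity=.012,f_stop=10); print(h,state())
    if h: break
E
```

```text
False t 7.1 pos -149.6 -0.1 45.3 F -0.4 0.3 -0.6
False t 8.3 pos -114.6 -0.1 45.1 F -2.2 -1.1 1.5
False t 8.9 pos -96.3 0.0 45.0 F -3.2 -0.9 1.3
False t 9.3 pos -94.3 0.0 45.0 F -4.5 0.3 2.8
False t 9.7 pos -90.5 0.1 44.9 F -3.0 0.1 1.6
False t 10.1 pos -87.5 0.1 44.9 F -3.1 -0.0 1.3
False t 10.5 pos -84.5 0.1 44.9 F -2.9 -0.1 0.7
False t 10.9 pos -81.5 0.1 44.9 F -2.9 -0.6 1.0
False t 11.3 pos -77.7 0.2 44.9 F 0.1 0.7 1.3
False t 11.7 pos -76.5 0.1 44.9 F -3.3 -0.0 -0.0
False t 12.1 pos -73.7 0.2 44.9 F -4.9 0.7 -0.3
False t 12.5 pos -73.6 0.2 44.9 F -8.4 1.6 1.8
```

```bash
python3 - <<'E'
from h import *
robot.line_to(W(-105,0,45),velocity=.08); robot.line_to(W(-105,0,230),[180,0,Y],velocity=.2); robot.pause(.2)
pos,rot=robot.current_tool_pos(),robot.current_eef_rot()
im=vision.grab_frame("wrist").copy(); K,E=cam("wrist",pos,rot); print(state())
im=cv2.resize(im[:,:,::-1],(800,600),interpolation=3)
for bx,bz,col in((0,16,(0,255,0)),(3,16,(255,255,0)),(3,23,(0,0,255))):
    q=proj(f2w(p,[[bx+65,y,bz+18] for y in(-55,55)]+[[bx+17,y,bz+45] for y in(27,-27)]),K,E)*1.42857
    print(bx,bz,q.round(1).tolist())
    cv2.line(im,*[tuple(map(int,v.round())) for v in q[:2]],col,1); cv2.line(im,*[tuple(map(int,v.round())) for v in q[2:]],col,1)
cv2.imwrite("pics/w3.png",im)
s=vision.grab_frame("side"); cv2.imwrite("pics/s3.png",cv2.resize(s[150:250,210:360,::-1],(750,500),interpolation=3))
E
```

```text
t 14.5 pos -105.2 0.5 228.9 F 0.6 0.6 -1.2
0 16 [[503.7, -47.8], [293.1, -47.4], [344.2, 43.0], [452.6, 42.8]]
3 16 [[504.0, -54.3], [292.8, -54.0], [344.0, 36.4], [452.7, 36.2]]
3 23 [[506.6, -59.5], [290.1, -59.1], [342.6, 33.3], [454.1, 33.2]]
```

View pics/w3.png

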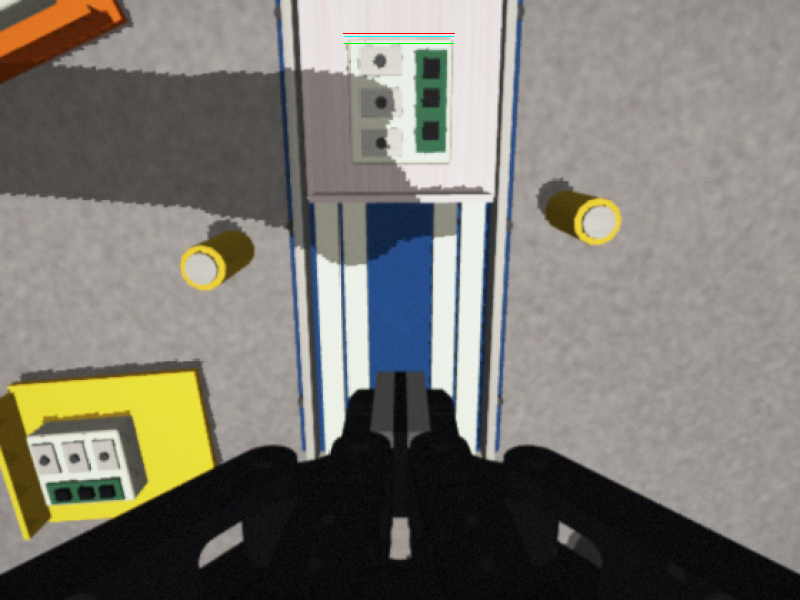

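View pics/s3.png

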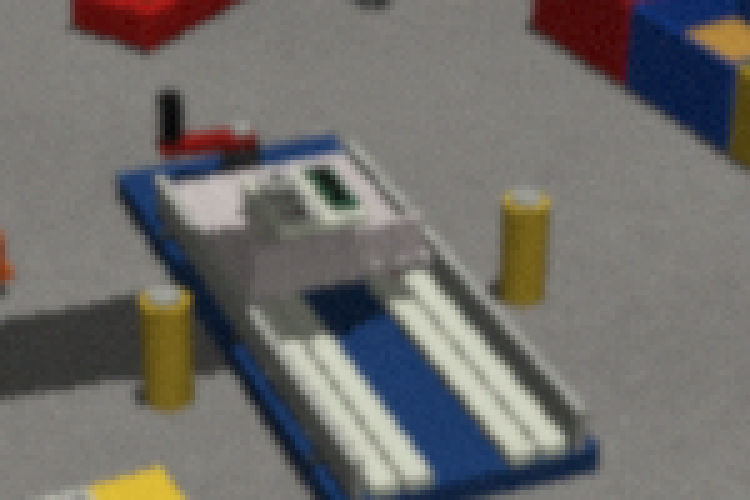

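The module's front edge is at row ~39, which matches a seated board (about x = +2). The force trace agrees: it released to 0 N at the seat, then hit a wall at 8 N. The latch is still open. Now I sweep the latch, using a force stop as a guard.

```bash
python3 - <<'E'
from h import *
Z=70
def fin(a,d): return W(95-42*np.sin(a)+d*np.cos(a),42*np.cos(a)+d*np.sin(a),Z),[180,0,Y+float(np.degrees(a))]
a0=-.14
q,o=fin(a0,40); up=q[:2]+[.16]
robot.move_to(up,o); robot.line_to(q,velocity=.15); robot.pause(.1); print(state())
print("contact",robot.line_to(*fin(a0,18.5),velocity=.05,f_stop=2.5),state())
for a in np.r_[np.arange(0,1.6,.15),1.57]:
    h=robot.line_to(*fin(a,17),velocity=.04,f_stop=8); print(round(a,2),h,state())
    if h: break
E
```

```text
t 16.4 pos 140.7 34.6 71.6 F 0.8 -0.7 -0.2
contact False t 16.9 pos 118.9 39.0 70.0 F -0.3 -0.3 -0.8
0.0 False t 17.3 pos 112.1 42.0 70.0 F -0.0 -1.1 0.3
0.15 False t 17.6 pos 105.7 44.0 70.0 F 0.5 0.6 -0.2
0.3 False t 17.9 pos 98.8 45.1 70.0 F 0.3 0.1 -0.1
0.45 False t 18.2 pos 91.9 45.2 70.0 F 0.0 -0.4 0.3
0.6 False t 18.6 pos 85.2 44.2 69.9 F -0.3 0.4 0.0
0.75 False t 18.9 pos 78.7 42.3 70.0 F 0.1 0.7 0.4
0.9 False t 19.2 pos 72.6 39.4 70.0 F -0.1 0.4 0.4
1.05 False t 19.5 pos 66.9 35.6 70.0 F -0.3 0.2 -0.2
1.2 False t 19.8 pos 62.0 31.0 70.0 F 0.7 -0.1 0.2
1.35 False t 20.1 pos 57.7 25.7 70.0 F 0.2 0.8 -0.1
1.5 False t 20.5 pos 54.3 19.9 70.0 F -0.1 0.7 -0.2
1.57 False t 20.7 pos 53.5 19.5 69.7 F 0.8 5.1 3.0
```

```bash
python3 - <<'E'
from h import *
robot.line_to(W(53,45,70),velocity=.1); robot.line_to(W(53,45,200),velocity=.2)
robot.move_to(W(0,0,300),[180,0,Y]); robot.pause(.2); print(state())
im=vision.grab_frame("wrist"); s=vision.grab_frame("side")
a=cv2.resize(im[20:270,180:380,::-1],(400,500),interpolation=3); b=cv2.resize(s[150:250,220:300,::-1],(400,500),interpolation=3)
cv2.imwrite("pics/w4.png",np.hstack([a,b]))
K,E=cam("wrist",robot.current_tool_pos(),robot.current_eef_rot())
n=lambda P:((proj(f2w(p,P),K,E)-[180,20])*2).round().tolist()
for t in(1.57,1.35,-.14): print("post",t,n([[95-42*np.sin(t),42*np.cos(t),74.5]]))
print("pivot",n([[95,0,44.5]])); print("front seat",n([[65,50,34],[65,-50,34]]),"rear lip",n([[-65,50,58],[-65,-50,58]]))
E
```

```text
t 23.4 pos 0.2 0.3 299.4 F 0.0 0.3 -0.2
post 1.57 [[196.0, 212.0]]
post 1.35 [[176.0, 210.0]]
post -0.14 [[101.0, 100.0]]
pivot [[196.0, 119.0]]
front seat [[97.0, 184.0], [296.0, 184.0]] rear lip [[100.0, 444.0], [293.0, 444.0]]
```

View pics/w4.png

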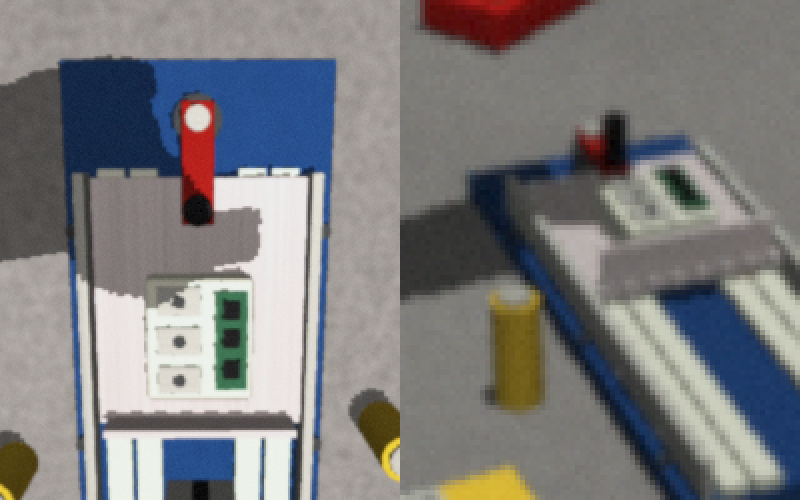

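The left half of the picture shows the post at (197,210), which matches the predicted 1.57 rad, with the red bar over the board's front edge. The bar could only swing across if the board had dropped in. Cells are untouched and the arm is clear.

```bash
python3 -c "
from station import workorder
print(workorder.close_job())"
```

```text
the job is handed in; nothing more can be done
None
```

I pushed the board until it dropped into the notches, then turned the latch fully over its front edge (about 1.57 rad) and handed the job in at about 23 s of the 50 s allowed; no verdict came back. The board sits roughly 3 mm forward of its seat by camera, inside the 6 mm limit.

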